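# Fetch the bur stand from the blocked drawer

### The job

I need the burs for the model in the yellow work pan, but three things stand in the way of the drawer they are in. Stand the amber bottle, the white bottle and the blue cardboard box aside in the steel tray, take the metal bur stand out of the drawer and stand it in the work pan beside the model, then shut the drawer fully and put each of the three back just where it stood, the box lying the same way as before. Keep everything upright, leave the green box in the drawer and do not shift the model.

Things in the scene. Friction and masses are not known exactly. Their poses are not given: they have to be found in the camera images.
- amber_bottle_mid (a point): Amber liquid bottle with a black dropper cap, upright and loose, one of the three things in the way of the drawer: body 40 mm across up to 64 mm, then a cap 24 mm across, 79 mm high in all. The point is on its axis, half-way up (39.5 mm above its foot); z is up. 0.1 to 0.2 kg.
- white_bottle_mid (a point): White dispenser bottle with a narrow cap, upright and loose, one of the three things in the way: body 39 mm across up to 92 mm, then a cap 20 mm across, 112 mm high in all. The point is on its axis, half-way up (56 mm above its foot); z is up. 0.1 to 0.2 kg.
- blue_box_mid (a point): Blue closed cardboard box lying flat and loose, one of the three things in the way: 51 (its x) x 90 (its y) x 38 mm high. The point is its centre, half-way up (19 mm above its underside). 0.04 to 0.09 kg.
- bur_stand_mid (a point): Metal block with a dozen small rotary burs standing in its top, loose in one of the drawer's two compartments, seen through the unit's clear top at the start: block 34 (its x) x 70 (its y) x 24 mm high, burs up to 52 mm. The point is the block's centre, 12 mm above its underside; z is up. Grasp the block by its sides, across its x; 0.13 to 0.27 kg.
- bur_case_mid (a point): Green plastic box, loose in the drawer's other compartment, stays there: 36 (its x) x 52 (its y) x 30 mm high. The point is its centre, 15 mm above its underside.
- drawer_handle (a point): Middle of the drawer's steel bar handle, 46 mm above the worktop. The bar runs along this point's y, is 10 mm thick and 110 mm long, 30 mm clear of the drawer front. The drawer opens along this point's -x (level, roughly towards the robot). The fixed grey drawer unit (clear top, 270 wide x 180 deep x 76 mm high) has its front face 48 mm behind the bar (+x) when the drawer is shut.
- drawer (a joint): How far the drawer is pulled out, m: 0 shut, 0.14 fully open; 1 N of friction, no latch. From 0.12 its two compartments lie clear of the unit. Each is 122 wide (y) x 120 mm long (x), floor 12 mm above the worktop, walls to 40 mm, divider to 34 mm, drawer front to 69 mm; centres 109 mm from the handle point along its +x and 63 mm to either side.
- steel_tray: Shallow stainless tray, the side area, fixed, 170 (its x) x 230 (its y) mm; floor 3 mm above the worktop, rim 14 mm high, walls 3 mm. Origin: centre of its underside. Large enough for all three things.
- work_pan: Yellow plastic work pan, fixed, 170 (its x) x 230 (its y) mm; floor 4 mm above the worktop, rim 36 mm high, walls 4 mm. Origin: centre of its underside. The white plaster model lies in its +y half; its -y half is empty for the bur stand.
- plaster_model_mid (a point): White plaster tooth model lying loose in the work pan, not to be shifted: 61 (its x) x 72 (its y) x 31 mm high. The point is in the middle of its base, 8.5 mm above its underside.
Things that resemble listed ones, but are neither listed nor needed, are in the scene too. What is shaped like the part that bears amber_bottle_mid but purple is not meant.

How it is judged:
By the outcome, as a careful person would: the job done as asked, in the order asked, and still so for the second after the job is handed in, with the robot touching nothing.
It also fails if it takes over 149 s, if anything falls off the work surface, if the arm or the gripper's body presses on something with over 40 N, if the wrist force passes 120 N, or if a joint passes its speed limit or range.

### The arm

A 7-joint arm with a two-finger parallel gripper is mounted at the origin on a cart in front of the work surface, level with it; the furniture and walls round the work are solid. World frame = base frame: x ahead of the robot, y to its left, z up, the work surface at z = 0. Lengths are in m, angles in rad, forces in N, time in s.
With the tool pointing down it reaches from about 0.425 to 1.025 m from the base axis. Payload 3.6 kg.
Tool frame: the origin (TCP) lies at the very end of the fingers, on their centre line; the grasp point (between the pads) lies 19 mm behind it; z points along the fingers, y is the line along which they close (so a half turn about z gives the same grasp; the last joint's range is limited). The gripper opens to 85 mm and grips with 20 to 120 N. Pads are 22 mm wide; open, the fingers measure 114 mm over their backs; the gripper's body (76 mm by 85 mm) begins 54 mm behind the grasp point. The pads swing forward as they close: fully open they stand 13 mm farther back than shut.
Start: joints at [-1.411, 0.591, 0.048, 1.609, -0.033, 0.943, -0.034], TCP at [0.181, 0.702, 0.231] pointing down, gripper open.
Joint ranges: [-2.69, 2.69], [-0.47, 2.24], [-1.27, 1.36], [0.19, 2.51], [-1.53, 4.68], [0.08, 2.07], [-3.09, 3.09]. Speed limits (rad/s): [2.57, 2.57, 3.14, 3.14, 3.14, 3.14, 3.14].

### API

Orientations are given as a unit quaternion [x, y, z, w].
In Python, from station import status, eyes, ticket, finder gives the robot as it stands.
- The arm moves only by the tool apply_moves, never from a script. Its argument "motion" is a list of rows, each a list of 7 numbers: the shift along the world's x, y, z in m, then the turn, a rotation vector about the world's x, y, z in degrees, then the opening, from 0 (shut) to 1 (fully open). In form: [[tx, ty, tz, ax, ay, az, hand], ...]. A call has 1 to 8 rows; each row is the pose to reach, as a shift and turn from the pose commanded when the call began; what a row does not reach only later rows make up. A row lasts 1/8 s, in which the tool goes at most 62.5 mm and 10.7 degrees, less where a joint would pass 70% of its speed; a pose out of reach is approached as far as the arm can. A call with a gripper value outside its range is refused whole. The fingers move at their own pace and stop on an object; "newtons" is the grip in N (left out, the last holds). Time passes only in rows, so rows that repeat a pose let the fingers close. It gives the time, the measured TCP pose, the force, the opening and the grip force at its end, in the units of the state.
- status.get_obs(): the state, without advancing time (a new reading comes with each control period).
- eyes.get_image(name): name is "scene" or "top" or "wrist"; returns a dict with "image" (420x560x3 uint8, red, green, blue), "vfov" (degrees; the focal length in pixels is half the picture's height over the tangent of half this angle, whatever the lens; pixels are square), "cx", "cy" (the principal point, pixels), "distortion" ([k1, k2, p1, p2, k3] as OpenCV has them; the pictures are not rectified), "R" (3x3) and "t" (3): a world point X has camera coordinates R X + t; the wrist camera has in their place "tool_from_camera" (4x4, takes a point from camera to tool coordinates, whose origin is the TCP and whose axes are the flange's). Camera axes: x right, y down, z forward; pixel columns grow to the right and rows downward; lengths in m; the calibration is good to about 2 mm. A picture is of the moment at which its call begins: read the wrist's pose just before it. There is no depth.
- ticket.finish_job(): hands the job in; it is judged then, once.
Trained networks look in a picture, given as the dict that the camera call returned (one of the last four; its "shot" number tells which), for a name from the list of things; names that differ only in an ending like _2 or _b are one class to them, and where a whole thing is asked for, a point or a joint stands for the part that bears it (a point fixed in the world has none). Each returns a list of dicts, best first, with "conf" (0 to 1); they miss things now and then, are a little off and sometimes report something else, mostly with a low value. They report only what shows in the picture. A call takes as long as a camera call. They do not tell look-alikes from the thing itself.
- finder.regions_of(picture, query): "pixels" (420x560 bool, what is visible of it) and "rect" ([left, top, right, bottom] in pixels, round what is visible of it).
The state is a dict: "time": time; "q": joint angles; "joint_velocities": joint speeds; "joint_efforts": joint torques, N m; "tcp_pos": TCP position; "ee_rot": TCP orientation; "wrist_force": force on the tool from outside, world axes, zero at the start; "ft_torque": the same for the moment, N m; "opening": finger opening in m; "grasp_force": force on a finger pad.
Only numpy, scipy, OpenCV 4.12 (cv2) and the standard library are available. Lean on these libraries where they do the work, as an engineer would, in place of code of your own. Each camera call takes 0.05 s, during which the arm holds its last target. There are 200 camera calls.

## Working session

There is one attempt and no reset: what is moved stays moved. The work goes in short steps, Python scripts to look and compute and a tool call to move; the robot and the scene stay as the last step left them, time stands still between calls to the robot, and variables do not carry over. Pictures are saved under pics/ and viewed, at most 17 in all, crops included, and the job is handed in when it is done.

Besides the shell and the picture viewer there is one more tool, called by a JSON object that holds its "name" and its "arguments". apply_moves: Moves the arm, as the interface text tells. Its arguments: {"type":"object","properties":{"motion":{"type":"array","items":{"type":"array","items":{"type":"number"}}},"newtons":{"type":"number"}},"required":["motion"]}

```bash
mkdir -p pics; ls; cat > h.py <<'E'
import numpy as np, cv2
from station import status, eyes, ticket, finder
from scipy.spatial.transform import Rotation as Rn
def cam(n):
    o=status.get_obs(); p=eyes.get_image(n); im=p["image"]
    f=im.shape[0]/2/np.tan(np.radians(p["vfov"])/2)
    K=np.array([[f,0,p["cx"]],[0,f,p["cy"]],[0,0,1.]]); D=np.array(p["distortion"],float)
    if "R" in p: R=np.array(p["R"]);t=np.array(p["t"])
    else:
        T=np.array(p["tool_from_camera"]); W=np.eye(4); W[:3,:3]=Rn.from_quat(o["ee_rot"]).as_matrix(); W[:3,3]=o["tcp_pos"]
        M=np.linalg.inv(W@T); R=M[:3,:3];t=M[:3,3]
    return dict(p=p,im=im,K=K,D=D,R=R,t=t)
def ray(c,uv):
    n=cv2.undistortPoints(np.array(uv,float).reshape(-1,1,2),c["K"],c["D"]).reshape(-1,2)
    d=np.c_[n,np.ones(len(n))]@c["R"]; return -c["R"].T@c["t"],d
def atz(c,uv,z):
    o,d=ray(c,uv); return o+d*((z-o[2])/d[:,2])[:,None]
def proj(c,X):
    return cv2.projectPoints(np.array(X,float).reshape(-1,1,3),cv2.Rodrigues(c["R"])[0],c["t"],c["K"],c["D"])[0].reshape(-1,2)
def save(c,name,crop=None,s=1):
    im=c["im"]
    if crop: l,t,r,b=crop; im=im[t:b,l:r]
    cv2.imwrite("pics/"+name,cv2.resize(im[:,:,::-1],None,fx=s,fy=s,interpolation=cv2.INTER_CUBIC))
E
python3 - <<'E'
from h import *
for n in ["top","scene"]:
    c=cam(n); save(c,n+"0.png",s=1.4)
    print(n,"campos",(-c["R"].T@c["t"]).round(3))
    for q in ["amber_bottle_mid","white_bottle_mid","blue_box_mid","bur_stand_mid","bur_case_mid","drawer_handle","drawer","steel_tray","work_pan","plaster_model_mid"]:
        for r in finder.regions_of(c["p"],q)[:3]:
            print(q,round(r["conf"],2),np.round(r["rect"]),r["pixels"].sum())
E
```

```text
pics
top campos [0.414 0.    1.044]
amber_bottle_mid 0.7 [244. 217. 256. 235.] 180
amber_bottle_mid 0.57 [337. 256. 356. 273.] 183
white_bottle_mid 0.7 [316. 217. 334. 235.] 213
blue_box_mid 0.86 [270. 216. 306. 236.] 720
drawer_handle 0.77 [238. 178. 342. 202.] 1120
drawer 0.79 [235. 180. 340. 204.] 1113
steel_tray 0.59 [132. 181. 216. 246.] 5088
work_pan 0.64 [366. 182. 458. 256.] 4972
plaster_model_mid 0.9 [377. 207. 403. 225.] 478
scene campos [-0.007 -0.533  0.602]
amber_bottle_mid 0.91 [240. 197. 256. 228.] 429
amber_bottle_mid 0.83 [288. 264. 308. 302.] 655
amber_bottle_mid 0.4 [334. 255. 480. 369.] 8549
white_bottle_mid 0.6 [295. 218. 317. 266.] 691
blue_box_mid 0.91 [255. 213. 298. 252.] 934
drawer_handle 0.79 [270. 183. 348. 242.] 1973
drawer 0.58 [256. 214. 296. 253.] 944
steel_tray 0.86 [165. 161. 259. 216.] 2749
work_pan 0.82 [334. 250. 479. 372.] 8587
plaster_model_mid 0.59 [367. 272. 402. 305.] 787
plaster_model_mid 0.25 [268. 181. 350. 247.] 1972
```

View pics/top0.png

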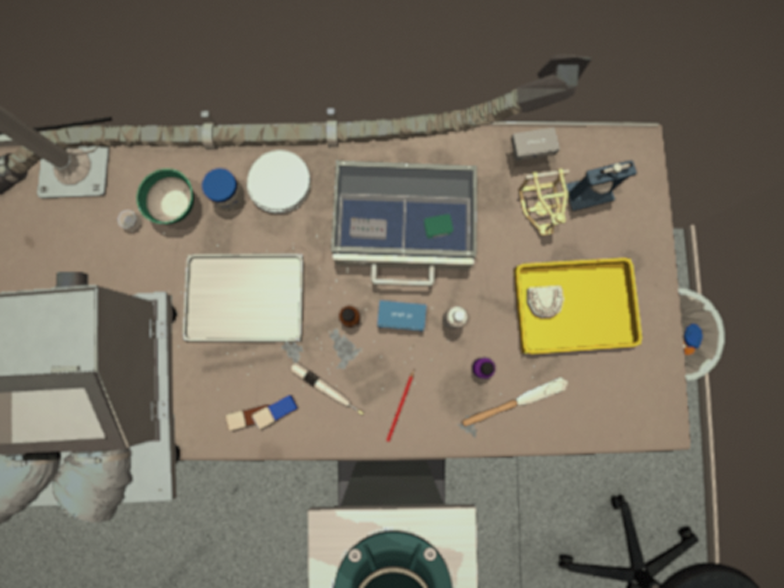

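View pics/scene0.png

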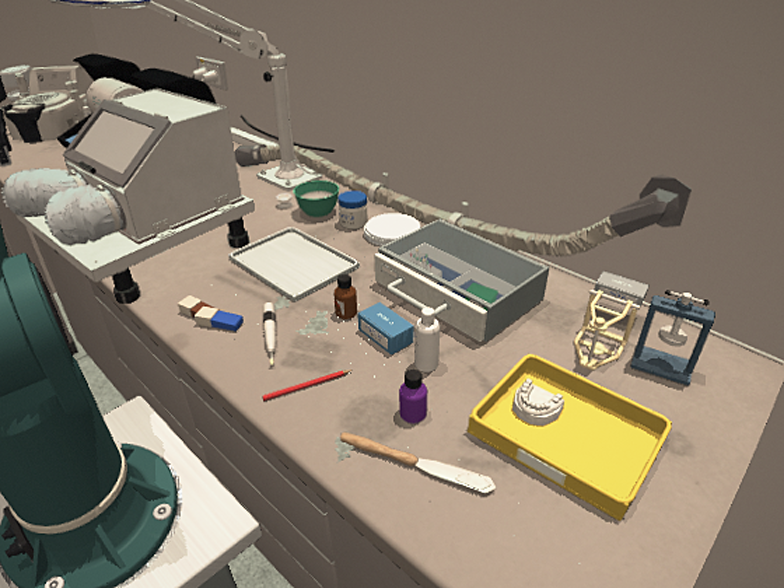

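The top view shows the amber bottle at about (249,226), the blue box at (287,226) and the white bottle at (326,226), in native pixels. The purple look-alike is at (346,263) and is not wanted. The drawer unit lies behind the handle bar, with the bur stand in its left (+y) compartment and the green box in its right one. The tray is on the left and the pan on the right.

```bash
cat >> h.py <<'E'
def cyl(r1,h1,r2,h2):
    a=np.linspace(0,2*np.pi,24,endpoint=False)
    return np.vstack([np.c_[r*np.cos(a),r*np.sin(a),0*a+z] for r,z in [(r1,0),(r1,h1),(r2,h1),(r2,h2)]])
def box(a,b,h): return np.array([[i*a/2,j*b/2,k*h] for i in(-1,1) for j in(-1,1) for k in(0,1)])
def fit(obs,parts,p0,yaw=False,z=0.):
    # obs: list of (cam,mask); parts: list of convex point sets with foot at z
    from scipy.optimize import minimize
    tg=[cv2.GaussianBlur(m.astype(np.float32),(0,0),2) for _,m in obs]
    def cost(v):
        s=0; a=v[2]*10 if yaw else 0
        Rz=Rn.from_euler("z",a).as_matrix()
        for (c,_),g in zip(obs,tg):
            im=np.zeros(g.shape,np.float32)
            for P in parts:
                X=P@Rz.T+[v[0],v[1],z]
                h=cv2.convexHull(proj(c,X).astype(np.float32))
                cv2.fillConvexPoly(im,np.round(h*16).astype(np.int32),1,cv2.LINE_8,4)
            s+=((cv2.GaussianBlur(im,(0,0),2)-g)**2).sum()/max(g.sum(),1)
        return s
    x0=np.array(list(p0)+([0.] if yaw else []))
    S=[x0]+[x0+np.eye(len(x0))[i]*0.012 for i in range(len(x0))]
    r=minimize(cost,x0,method="Nelder-Mead",options=dict(initial_simplex=S,xatol=1e-4,fatol=1e-4))
    v=r.x.copy()
    if yaw: v[2]=np.degrees(v[2]*10)
    return v.round(4),round(r.fun,3)
C1,C2=cyl(.02,.064,.012,.079),cyl(.0195,.092,.010,.112)
AMB=[C1[:48],C1[48:]]; WHI=[C2[:48],C2[48:]]; BLU=[box(.051,.090,.038)]
STA=[box(.034,.070,.024)]
E
python3 - <<'E'
from h import *
o=status.get_obs(); print({k:np.round(v,3).tolist() for k,v in o.items()}); print(Rn.from_quat(o["ee_rot"]).as_matrix().round(3).tolist())
cs=[cam("top"),cam("scene")]; print(cs[0]["K"][0,0],cs[1]["K"][0,0])
def m(c,q,n=0,minc=0):
    r=finder.regions_of(c["p"],q); return r[n]["pixels"]
# amber: the one near px given
def near(c,q,uv):
    rs=finder.regions_of(c["p"],q); 
    d=[np.hypot((r["rect"][0]+r["rect"][2])/2-uv[0],(r["rect"][1]+r["rect"][3])/2-uv[1]) for r in rs]
    return rs[int(np.argmin(d))]["pixels"]
for q,P,uvs,y in [("amber_bottle_mid",AMB,[(250,226),(248,212)],0),("white_bottle_mid",WHI,[(325,226),(306,242)],0),("blue_box_mid",BLU,[(288,226),(277,233)],1)]:
    ms=[near(c,q,u) for c,u in zip(cs,uvs)]
    p0=atz(cs[0],[uvs[0]],.03)[0,:2]
    print(q,p0.round(3),[fit([(c,mm)],P,p0,y) for c,mm in zip(cs,ms)],fit(list(zip(cs,ms)),P,p0,y))
    np.savez("pics/"+q[:3]+".npz",*ms)
for n,q,z in [("tray","steel_tray",.014),("pan","work_pan",.036),("model","plaster_model_mid",.03)]:
    for c in cs:
        mm=m(c,q).astype(np.uint8); pts=np.argwhere(mm)[:,::-1]
        W=atz(c,pts,z)[:,:2]; r=cv2.minAreaRect(W.astype(np.float32)*1000); print(n,np.round(r[0]),np.round(r[1]),round(r[2],1))
c=cs[0]
# by hand, from the picture/1.4
print("bar ends",atz(c,np.array([[375,282],[433,285]])/1.4,.046).round(3).tolist())
print("front corners top",atz(c,np.array([[334,258],[474,263]])/1.4,.069).round(3).tolist())
print("unit back corners",atz(c,np.array([[338,163],[475,167]])/1.4,.076).round(3).tolist())
print("stand ctr",atz(c,np.array([[368,228]])/1.4,.036).round(3).tolist())
print("purple",atz(c,np.array([[484,368]])/1.4,.079).round(3).tolist())
save(c,"top_crop.png",(225,110,365,285),4.0*0.85)
E
```

```text
{'time': 1.1, 'q': [-1.411, 0.591, 0.048, 1.608, -0.033, 0.943, -0.034], 'joint_velocities': [0.0, 0.001, 0.001, 0.001, -0.0, 0.0, 0.001], 'joint_efforts': [-0.0, -54.866, 1.546, -19.853, 0.009, 0.002, 0.0], 'tcp_pos': [0.181, 0.702, 0.231], 'ee_rot': [0.126, 0.992, 0.0, 0.0], 'wrist_force': [0.146, 1.18, 0.018], 'ft_torque': [-0.006, 0.008, 0.017], 'grasp_force': 0.0, 'opening': 0.085}
[[-0.968, 0.25, 0.0], [0.25, 0.968, 0.0], [0.0, 0.0, -1.0]]
381.41810234662785 387.2971487862133
amber_bottle_mid [0.513 0.074] [(array([0.5108, 0.0761]), np.float64(0.03)), (array([0.5123, 0.0759]), np.float64(0.037))] (array([0.5109, 0.0755]), np.float64(0.075))
white_bottle_mid [ 0.51  -0.126] [(array([ 0.506, -0.121]), np.float64(0.032)), (array([ 0.5071, -0.1206]), np.float64(0.03))] (array([ 0.5059, -0.1212]), np.float64(0.067))
blue_box_mid [ 0.511 -0.027] [(array([ 0.5128, -0.0242, -5.5823]), np.float64(0.017)), (array([ 0.5157, -0.021 , -6.6643]), np.float64(0.008))] (array([ 0.5133, -0.0233, -7.0989]), np.float64(0.033))
tray [554. 287.] [235. 172.] 89.3
tray [551. 284.] [250. 183.] 89.4
pan [ 530. -363.] [178. 247.] 2.0
pan [ 517. -366.] [202. 235.] 2.7
model [ 536. -301.] [72. 57.] 89.2
model [ 524. -313.] [77. 70.] 7.9
bar ends [[0.576, 0.026, 0.046], [0.569, -0.084, 0.046]]
front corners top [[0.619, 0.101, 0.069], [0.606, -0.16, 0.069]]
unit back corners [[0.802, 0.094, 0.076], [0.791, -0.168, 0.076]]
stand ctr [[0.684, 0.039, 0.036]]
purple [[0.411, -0.169, 0.079]]
```

View pics/top_crop.png

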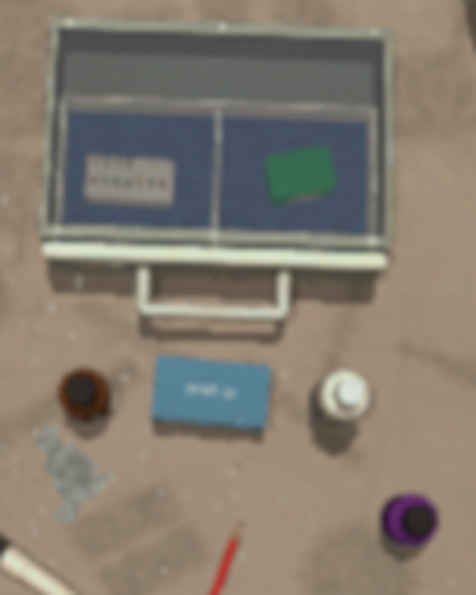

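Confirmed in the crop: the brown bottle at (85,393) in the crop is the amber one, and the purple one at (410,520) is the look-alike. Before moving, I'll check the obstacle on the left (the glove apparatus) and take a wrist view.

```bash
python3 - <<'E'
from h import *
a,b=cam("top"),cam("scene")
def tri(u,v):
    o1,d1=ray(a,[np.array(u)/1.4]);o2,d2=ray(b,[np.array(v)/1.4])
    A=np.c_[d1[0],-d2[0]];s=np.linalg.lstsq(A,o2-o1,rcond=None)[0]
    p,q=o1+d1[0]*s[0],o2+d2[0]*s[1]; return ((p+q)/2).round(3),np.linalg.norm(p-q).round(3)
print("right glove",tri((95,485),(85,212)))
print("left glove",tri((0,480),(40,188)))
print("shelf near right corner",tri((172,500),(100,270)))
print("shelf far right corner",tri((168,293),(250,205)))
print("autocl top back right",tri((97,290),(213,102)))
w=cam("wrist"); save(w,"w0.png",s=1)
E
```

```text
right glove (array([0.235, 0.473, 0.179]), np.float64(0.01))
left glove (array([0.223, 0.652, 0.177]), np.float64(0.021))
shelf near right corner (array([0.201, 0.37 , 0.115]), np.float64(0.014))
shelf far right corner (array([0.548, 0.401, 0.101]), np.float64(0.009))
autocl top back right (array([0.517, 0.413, 0.324]), np.float64(0.02))
```

View pics/w0.png

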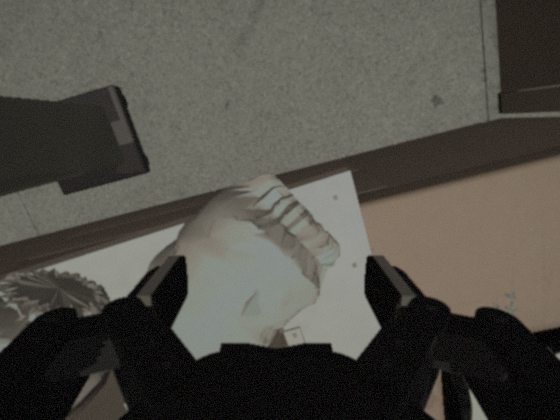

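Wrist view: the fingers at (165,290) and (390,285) hang right over a glove at (240,250), beside the cabinet. I'll lift straight up first, then swing over to the work.

{"name": "apply_moves", "arguments": {"motion": [[0, 0, 0.06, 0, 0, 0, 1], [0, 0, 0.12, 0, 0, 0, 1], [0, -0.02, 0.18, 0, 0, 0, 1], [0.02, -0.08, 0.19, 0, 0, -10, 1], [0.04, -0.14, 0.19, 0, 0, -20, 1], [0.055, -0.2, 0.19, 0, 0, -30, 1], [0.07, -0.26, 0.19, 0, 0, -40, 1], [0.09, -0.315, 0.19, 0, 0, -48, 1]]}}

```text
time: 2.95
tcp_pos: [0.2715, 0.3846, 0.4215]
ee_rot: [0.521, 0.854, 0.0, -0.0]
wrist_force: [1.2, 0.8, -0.1]
opening: 0.0856
grasp_force: 0.0
```

{"name": "apply_moves", "arguments": {"motion": [[0.027, -0.052, 0, 0, 0, -6, 1], [0.054, -0.104, 0, 0, 0, -12, 1], [0.081, -0.156, 0, 0, 0, -18, 1], [0.108, -0.21, 0, 0, 0, -24, 1], [0.135, -0.262, -0.01, 0, 0, -27.5, 1], [0.162, -0.315, -0.02, 0, 0, -27.5, 1], [0.19, -0.367, -0.03, 0, 0, -27.5, 1], [0.19, -0.367, -0.03, 0, 0, -27.5, 1]]}}

```text
time: 3.95
tcp_pos: [0.4621, 0.015, 0.3913]
ee_rot: [0.711, 0.704, -0.001, 0.001]
wrist_force: [-0.5, 0.9, 0.5]
opening: 0.0853
grasp_force: 0.0
```

```bash
python3 - <<'E'
from h import *
o=status.get_obs(); print(o["time"],o["tcp_pos"],Rn.from_quat(o["ee_rot"]).as_matrix().round(3).tolist(),np.round(o["q"],2))
w=cam("wrist"); save(w,"w1.png",s=1); print((-w["R"].T@w["t"]).round(3), w["R"][2].round(2))
G={"amber_bottle_mid":(AMB,(.511,.0755),0),"white_bottle_mid":(WHI,(.506,-.121),0),"blue_box_mid":(BLU,(.5135,-.0233),1)}
for q,(P,p0,y) in G.items():
    for r in finder.regions_of(w["p"],q)[:3]:
        print(q,round(r["conf"],2),np.round(r["rect"]),proj(w,[[*p0,.04]]).round(), fit([(w,r["pixels"])],P,p0,y))
E
```

```text
3.95 [0.46211121 0.01499194 0.39127976] [[0.01, 1.0, 0.0], [1.0, -0.01, -0.002], [-0.002, 0.001, -1.0]] [-0.84  0.08  0.77  2.   -0.06  1.08 -0.05]
[0.462 0.085 0.533] [-0.   -0.27 -0.96]
amber_bottle_mid 0.76 [297. 118. 320. 139.] [[306. 128.]] (array([0.5091, 0.0769]), np.float64(0.062))
amber_bottle_mid 0.75 [236. 249. 260. 282.] [[306. 128.]] (array([0.46  , 0.0581]), np.float64(1.634))
white_bottle_mid 0.85 [287. 226. 315. 269.] [[301. 242.]] (array([ 0.5048, -0.1191]), np.float64(0.032))
blue_box_mid 0.8 [286. 158. 326. 216.] [[307. 189.]] (array([ 0.5123, -0.0228, -6.1805]), np.float64(0.01))
blue_box_mid 0.66 [290. 225. 314. 267.] [[307. 189.]] (array([ 0.503 , -0.1342, 80.3425]), np.float64(1.236))
```

View pics/w1.png

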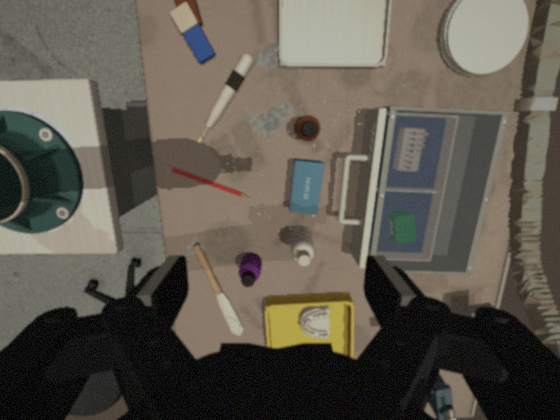

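The wrist view agrees with the other cameras: amber bottle at (307,128), box at (307,187), white bottle at (302,252), and the purple look-alike at (250,267). The bar handle runs through (346,190). Next I go above the amber bottle.

{"name": "apply_moves", "arguments": {"motion": [[0.02, 0.02, -0.05, 0, 0, 0, 0.7], [0.04, 0.045, -0.1, 0, 0, 0, 0.7], [0.049, 0.056, -0.16, 0, 0, 0, 0.7], [0.049, 0.056, -0.22, 0, 0, 0, 0.7], [0.049, 0.056, -0.25, 0, 0, 0, 0.7], [0.049, 0.056, -0.25, 0, 0, 0, 0.7]]}}

```text
time: 4.9
tcp_pos: [0.5083, 0.0777, 0.1394]
ee_rot: [0.706, 0.708, -0.002, -0.002]
wrist_force: [0.6, 0.5, 0.5]
opening: 0.0599
grasp_force: 0.0
```

```bash
python3 - <<'E'
from h import *
w=cam("wrist"); o=status.get_obs(); print(o["tcp_pos"].round(4) if hasattr(o["tcp_pos"],"round") else o["tcp_pos"],Rn.from_quat(o["ee_rot"]).as_matrix().round(3)[:,1])
for q,P,p0,y in [("amber_bottle_mid",AMB,(.510,.0763),0),("blue_box_mid",BLU,(.5128,-.0228),1)]:
    for r in finder.regions_of(w["p"],q)[:2]:
        print(q,round(r["conf"],2),np.round(r["rect"]),proj(w,[[*p0,.04]]).round(), fit([(w,r["pixels"])],P,p0,y))
save(w,"w2.png",s=1)
# previous wrist picture geometry from top only: scene top handles
c=cam("top")
for q in ["steel_tray","work_pan","plaster_model_mid","bur_stand_mid","drawer_handle"]:
    for r in finder.regions_of(w["p"],q)[:1]+finder.regions_of(c["p"],q)[:1]: print(q,round(r["conf"],2),np.round(r["rect"]))
E
```

```text
[0.5098 0.0774 0.1411] [ 1.     0.003 -0.002]
amber_bottle_mid 0.81 [260. 179. 306. 240.] [[279. 210.]] (array([0.5117, 0.0783]), np.float64(0.06))
blue_box_mid 0.61 [253. 248. 315. 349.] [[281. 312.]] (array([ 0.5123, -0.0211, -6.4409]), np.float64(0.027))
steel_tray 0.77 [226.   0. 446.  97.]
steel_tray 0.28 [246. 180. 340. 205.]
work_pan 0.81 [366. 181. 458. 256.]
plaster_model_mid 0.92 [374. 208. 404. 225.]
drawer_handle 0.57 [338. 174. 448. 392.]
drawer_handle 0.95 [259. 179. 340. 205.]
```

View pics/w2.png

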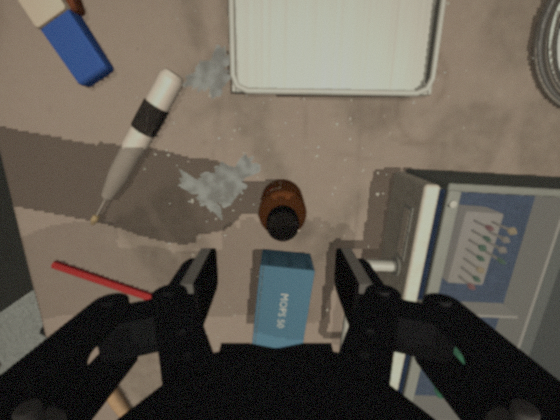

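The amber bottle at (283,210) sits between the fingers, at about (0.511, 0.077) in world x, y. Gripping it now.

{"name": "apply_moves", "arguments": {"motion": [[0, 0, -0.05, 0, 0, 0, 0.7], [0.001, 0, -0.1, 0, 0, 0, 0.7], [0.001, 0, -0.108, 0, 0, 0, 0.7], [0.001, 0, -0.108, 0, 0, 0, 0.7], [0.001, 0, -0.108, 0, 0, 0, 0], [0.001, 0, -0.108, 0, 0, 0, 0], [0.001, 0, -0.108, 0, 0, 0, 0], [0.001, 0, -0.108, 0, 0, 0, 0]], "newtons": 40}}

```text
time: 6.6
tcp_pos: [0.5127, 0.0762, 0.0351]
ee_rot: [0.707, 0.707, 0.001, 0.001]
wrist_force: [0.2, 0.5, 7.0]
opening: 0.038
grasp_force: 40.0
```

```bash
python3 - <<'E'
from h import *
o=status.get_obs(); print(o["time"],o["tcp_pos"],o["opening"],o["grasp_force"],o["wrist_force"],Rn.from_quat(o["ee_rot"]).as_matrix().round(3)[:,1])
E
```

```text
6.6 [0.51270726 0.07618428 0.03510056] 0.03796853356895135 40.01847234147135 [0.24159982 0.51749835 6.97259479] [1.    0.    0.003]
```

{"name": "apply_moves", "arguments": {"motion": [[0, 0, 0.06, 0, 0, 0, 0], [0.02, 0.045, 0.075, 0, 0, 0, 0], [0.045, 0.1, 0.075, 0, 0, 0, 0], [0.065, 0.155, 0.075, 0, 0, 0, 0], [0.089, 0.205, 0.07, 0, 0, 0, 0], [0.089, 0.224, 0.045, 0, 0, 0, 0], [0.089, 0.224, 0.015, 0, 0, 0, 0], [0.089, 0.224, 0.004, 0, 0, 0, 0]]}}

```text
time: 7.6
tcp_pos: [0.5981, 0.3007, 0.0377]
ee_rot: [0.707, 0.708, -0.002, -0.002]
wrist_force: [-15.0, 0.1, 54.5]
opening: 0.0377
grasp_force: 47.5
```

{"name": "apply_moves", "arguments": {"motion": [[0, 0, 0, 0, 0, 0, 0], [0, 0, 0, 0, 0, 0, 0.7], [0, 0, 0, 0, 0, 0, 0.7], [0, 0, 0, 0, 0, 0, 0.7], [0, 0, 0.06, 0, 0, 0, 0.7], [0, 0, 0.12, 0, 0, 0, 0.7], [-0.02, -0.055, 0.13, 0, 0, 0, 0.7], [-0.03, -0.11, 0.143, 0, 0, 0, 0.7]]}}

```text
time: 8.6
tcp_pos: [0.5697, 0.1895, 0.1813]
ee_rot: [0.706, 0.708, 0.0, 0.0]
wrist_force: [0.6, -0.5, 0.4]
opening: 0.0599
grasp_force: 0.0
```

{"name": "apply_moves", "arguments": {"motion": [[-0.01, -0.06, 0, 0, 0, 0, 0.7], [-0.025, -0.12, 0, 0, 0, 0, 0.7], [-0.04, -0.18, 0, 0, 0, 0, 0.7], [-0.055, -0.24, 0, 0, 0, 0, 0.7], [-0.064, -0.295, 0, 0, 0, 0, 0.7], [-0.064, -0.31, 0, 0, 0, 0, 0.7], [-0.064, -0.31, 0, 0, 0, 0, 0.7]]}}

```text
time: 9.48
tcp_pos: [0.5065, -0.121, 0.1806]
ee_rot: [0.708, 0.706, 0.0, 0.0]
wrist_force: [-0.1, 1.2, 0.1]
opening: 0.0599
grasp_force: 0.0
```

```bash
python3 - <<'E'
from h import *
w=cam("wrist");o=status.get_obs(); print(o["time"],o["tcp_pos"],Rn.from_quat(o["ee_rot"]).as_matrix().round(3)[:,1])
for q,P,p0,y in [("white_bottle_mid",WHI,(.5055,-.120),0),("blue_box_mid",BLU,(.5128,-.0228),1)]:
    for r in finder.regions_of(w["p"],q)[:2]:
        print(q,round(r["conf"],2),np.round(r["rect"]),proj(w,[[*p0,.04]]).round(), fit([(w,r["pixels"])],P,p0,y))
c=cam("top");save(c,"t3.png",s=1.4)
E
```

```text
9.525 [ 0.50667719 -0.11920357  0.1802429 ] [ 1.     0.001 -0.   ]
white_bottle_mid 0.67 [251. 169. 297. 236.] [[275. 196.]] (array([ 0.5049, -0.1194]), np.float64(0.039))
blue_box_mid 0.6 [251.  33. 319. 146.] [[283.  90.]] (array([ 0.5128, -0.0231, -6.3783]), np.float64(0.005))
```

View pics/t3.png

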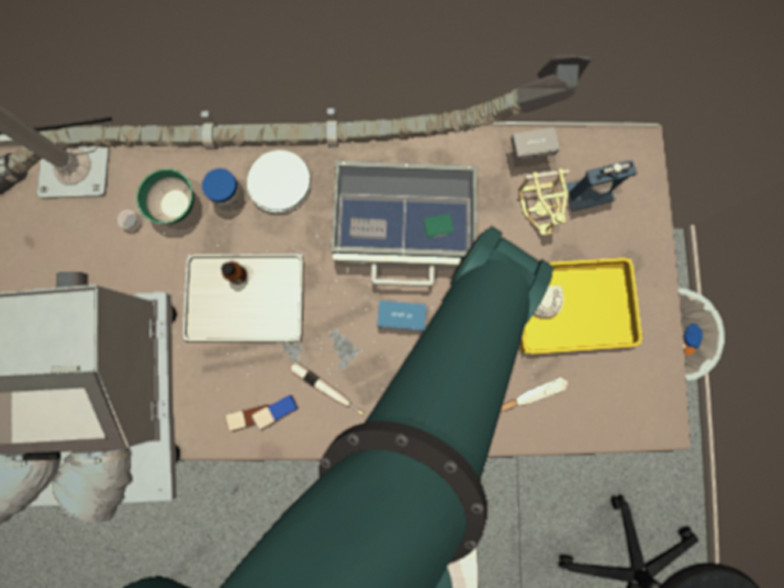

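The amber bottle stands upright in the tray at about (233,272). Next is the white bottle, which I'll set down more softly.

{"name": "apply_moves", "arguments": {"motion": [[-0.001, 0, -0.055, 0, 0, 0, 0.7], [-0.001, 0, -0.11, 0, 0, 0, 0.7], [-0.001, 0, -0.125, 0, 0, 0, 0.7], [-0.001, 0, -0.125, 0, 0, 0, 0.7], [-0.001, 0, -0.125, 0, 0, 0, 0], [-0.001, 0, -0.125, 0, 0, 0, 0], [-0.001, 0, -0.125, 0, 0, 0, 0], [-0.001, 0, -0.125, 0, 0, 0, 0]], "newtons": 40}}

```text
time: 10.68
tcp_pos: [0.5068, -0.1203, 0.0571]
ee_rot: [0.707, 0.707, 0.001, 0.001]
wrist_force: [-1.2, 0.6, 6.8]
opening: 0.0373
grasp_force: 40.4
```

{"name": "apply_moves", "arguments": {"motion": [[0, 0, 0.055, 0, 0, 0, 0], [0, 0.03, 0.1, 0, 0, 0, 0], [0.01, 0.09, 0.1, 0, 0, 0, 0], [0.02, 0.15, 0.1, 0, 0, 0, 0], [0.035, 0.21, 0.1, 0, 0, 0, 0], [0.06, 0.265, 0.1, 0, 0, 0, 0], [0.085, 0.315, 0.1, 0, 0, 0, 0], [0.095, 0.33, 0.08, 0, 0, 0, 0]]}}

```text
time: 11.68
tcp_pos: [0.6026, 0.2166, 0.1367]
ee_rot: [0.704, 0.71, 0.003, 0.0]
wrist_force: [-0.0, -0.9, -0.3]
opening: 0.0374
grasp_force: 41.5
```

{"name": "apply_moves", "arguments": {"motion": [[0, 0, -0.04, 0, 0, 0, 0], [0, 0, -0.065, 0, 0, 0, 0], [0, 0, -0.073, 0, 0, 0, 0], [0, 0, -0.0755, 0, 0, 0, 0], [0, 0, -0.0765, 0, 0, 0, 0], [0, 0, -0.0765, 0, 0, 0, 0.7], [0, 0, -0.0765, 0, 0, 0, 0.7], [0, 0, -0.0765, 0, 0, 0, 0.7]]}}

```text
time: 12.68
tcp_pos: [0.6008, 0.2101, 0.0592]
ee_rot: [0.707, 0.707, 0.0, 0.0]
wrist_force: [0.4, 0.3, 0.3]
opening: 0.06
grasp_force: 0.0
```

{"name": "apply_moves", "arguments": {"motion": [[0, 0, 0.06, 0, 0, 0, 0.75], [0, 0, 0.09, 0, 0, 0, 0.75], [-0.02, -0.055, 0.09, 0, 0, 0, 0.75], [-0.04, -0.11, 0.09, 0, 0, -3, 0.75], [-0.06, -0.165, 0.08, 0, 0, -6.3, 0.75], [-0.087, -0.215, 0.06, 0, 0, -6.3, 0.75], [-0.087, -0.233, 0.06, 0, 0, -6.3, 0.75], [-0.087, -0.233, 0.06, 0, 0, -6.3, 0.75]]}}

```text
time: 13.68
tcp_pos: [0.5142, -0.0244, 0.1192]
ee_rot: [0.746, 0.666, 0.0, 0.001]
wrist_force: [1.1, 0.2, 0.9]
opening: 0.0641
grasp_force: 0.0
```

```bash
python3 - <<'E'
from h import *
w=cam("wrist");o=status.get_obs(); print(o["time"],o["tcp_pos"],Rn.from_quat(o["ee_rot"]).as_matrix().round(3)[:,1])
for q,P,p0,y in [("blue_box_mid",BLU,(.5128,-.0228),1)]:
    for r in finder.regions_of(w["p"],q)[:2]:
        print(q,round(r["conf"],2),np.round(r["rect"]),proj(w,[[*p0,.04]]).round(), fit([(w,r["pixels"])],P,p0,y))
save(w,"w4.png")
for q in ["steel_tray","amber_bottle_mid","white_bottle_mid"]:
    for r in finder.regions_of(w["p"],q)[:1]: print(q,np.round(r["rect"]))
E
```

```text
13.725 [ 0.51479674 -0.02263873  0.11920273] [ 0.994 -0.11   0.002]
blue_box_mid 0.86 [241. 150. 310. 267.] [[274. 214.]] (array([ 0.5129, -0.0227, -6.2949]), np.float64(0.01))
amber_bottle_mid [204. 341. 212. 352.]
```

View pics/w4.png

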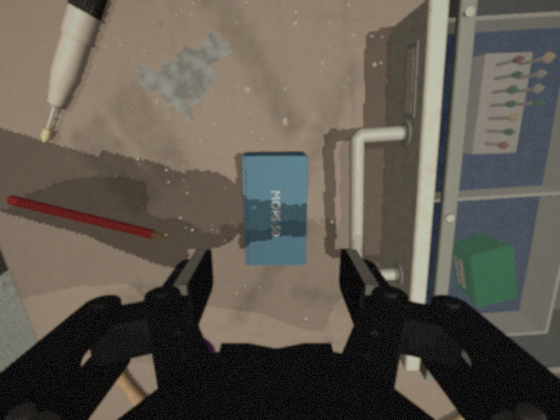

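The box at (275,210) lies centred between the fingers, at yaw −6.3°. Gripping it and carrying it to the tray.

{"name": "apply_moves", "arguments": {"motion": [[0, 0, -0.05, 0, 0, 0, 0.7], [0, 0, -0.09, 0, 0, 0, 0.7], [0, 0, -0.1065, 0, 0, 0, 0.7], [0, 0, -0.1065, 0, 0, 0, 0.7], [0, 0, -0.1065, 0, 0, 0, 0], [0, 0, -0.1065, 0, 0, 0, 0], [0, 0, -0.1065, 0, 0, 0, 0]], "newtons": 25}}

```text
time: 14.8
tcp_pos: [0.5138, -0.0228, 0.013]
ee_rot: [0.745, 0.667, 0.0, 0.0]
wrist_force: [0.3, -0.1, -1.0]
opening: 0.0493
grasp_force: 27.5
```

{"name": "apply_moves", "arguments": {"motion": [[0, 0, 0.05, 0, 0, 0, 0], [0, 0.03, 0.09, 0, 0, 0, 0], [0, 0.09, 0.09, 0, 0, 0, 0], [0, 0.15, 0.09, 0, 0, 0, 0], [-0.003, 0.21, 0.09, 0, 0, 0, 0], [-0.003, 0.255, 0.09, 0, 0, 0, 0], [-0.003, 0.273, 0.07, 0, 0, 0, 0], [-0.003, 0.273, 0.03, 0, 0, 0, 0]]}}

```text
time: 15.8
tcp_pos: [0.5113, 0.2523, 0.0421]
ee_rot: [0.744, 0.669, 0.002, 0.0]
wrist_force: [0.8, -0.1, -0.3]
opening: 0.0496
grasp_force: 27.6
```

{"name": "apply_moves", "arguments": {"motion": [[0, 0, -0.015, 0, 0, 0, 0], [0, 0, -0.022, 0, 0, 0, 0], [0, 0, -0.025, 0, 0, 0, 0], [0, 0, -0.026, 0, 0, 0, 0], [0, 0, -0.026, 0, 0, 0, 0.72], [0, 0, -0.026, 0, 0, 0, 0.72], [0, 0, 0.03, 0, 0, 0, 0.72], [0, 0, 0.09, 0, 0, 0, 0.72]]}}

```text
time: 16.8
tcp_pos: [0.5097, 0.2498, 0.1332]
ee_rot: [0.745, 0.667, -0.001, -0.0]
wrist_force: [1.4, 1.0, -0.5]
opening: 0.0612
grasp_force: 0.0
```

```bash
python3 - <<'E'
from h import *
w=cam("wrist");o=status.get_obs(); print(o["time"],o["tcp_pos"],o["opening"])
for q,P,p0,y in [("blue_box_mid",BLU,(.51,.25),1)]:
    for r in finder.regions_of(w["p"],q)[:1]:
        print(q,round(r["conf"],2),np.round(r["rect"]), fit([(w,r["pixels"])],P,p0,y,z=.003))
save(w,"w5.png")
c=cam("top"); print(c["im"].shape)
for q,P,p0,u in [("amber_bottle_mid",AMB,(.6,.3),0),("white_bottle_mid",WHI,(.6,.21),0)]:
    for r in finder.regions_of(c["p"],q)[:2]: print(q,round(r["conf"],2),np.round(r["rect"]),proj(c,[[*p0,.05]]).round(),fit([(c,r["pixels"])],P,p0,0,z=.003))
E
```

```text
16.85 [0.51440184 0.25060252 0.14033723] 0.061537592555861026
blue_box_mid 0.69 [393. 354. 436. 415.] (array([ 0.6867, -0.1897, 62.4736]), np.float64(0.885))
(420, 560, 3)
white_bottle_mid 0.8 [189. 184. 209. 201.] [[198. 193.]] (array([0.5973, 0.2078]), np.float64(0.054))
```

View pics/w5.png

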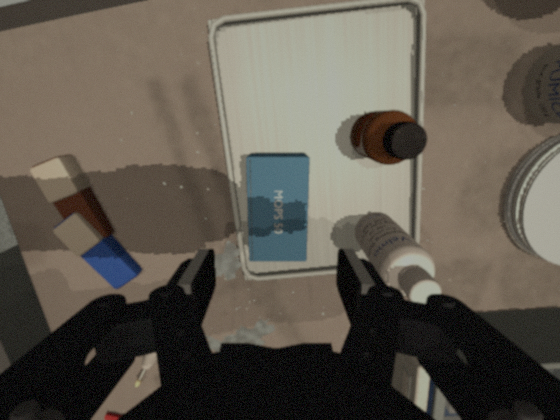

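All three things stand in the tray: box at (278,207), amber bottle at (390,137), white bottle at (400,250). I'll check that the box lies clear of the rim, and find the handle with its yaw.

```bash
python3 - <<'E'
from h import *
w=cam("wrist")
print("tray",atz(w,[[212,22],[420,5],[246,278],[345,268]],.014).round(3)[:,:2].tolist())
print("box",atz(w,[[248,153],[309,153],[306,261],[248,261]],.041).round(3)[:,:2].tolist())
c=cam("top")
for q in ["drawer_handle","drawer"]:
    for r in finder.regions_of(c["p"],q)[:1]: print(q,r["conf"],r["rect"])
g=c["im"]; 
# fit bar by projecting model on gradient: search handle pose maximizing brightness contrast bar vs sides
G=cv2.cvtColor(g,cv2.COLOR_RGB2GRAY).astype(np.float32)
best=[]
s=np.linspace(-.05,.05,60)
for x in np.arange(.56,.585,.001):
  for a in np.radians(np.arange(-6,1,.5)):
    P=lambda off,z:np.c_[x+off*np.cos(a)-s*np.sin(a),-.029+off*np.sin(a)+s*np.cos(a),0*s+z]
    f=lambda off:cv2.remap(G,proj(c,P(off,.051)).astype(np.float32)[:,None,:],None,cv2.INTER_LINEAR).mean()
    best.append((f(0)*2+f(-.003)+f(.003)-2*f(-.01)-2*f(.01),round(x,4),round(np.degrees(a),1)))
print(sorted(best)[::-1][:4])
E
```

```text
tray [[0.476, 0.4], [0.636, 0.395], [0.472, 0.178], [0.569, 0.179]]
box [[0.493, 0.3], [0.54, 0.295], [0.53, 0.204], [0.481, 0.209]]
drawer_handle 0.8 [236.5, 179.2, 338.5, 205.0]
drawer 0.82 [237.2, 179.5, 335.9, 201.8]
[(np.float32(275.71655), np.float64(0.577), np.float64(-3.0)), (np.float32(275.25998), np.float64(0.577), np.float64(-2.5)), (np.float32(274.0193), np.float64(0.577), np.float64(-3.5)), (np.float32(272.15503), np.float64(0.577), np.float64(-2.0))]
```

{"name": "apply_moves", "arguments": {"motion": [[0, -0.055, 0.02, 0, 0, 0, 0.32], [0, -0.11, 0.02, 0, 0, 0, 0.32], [0.005, -0.17, 0.02, 0, 0, 2, 0.32], [0.03, -0.225, 0.02, 0, 0, 3.3, 0.32], [0.065, -0.265, 0, 0, 0, 3.3, 0.32], [0.065, -0.279, -0.03, 0, 0, 3.3, 0.32], [0.065, -0.279, -0.03, 0, 0, 3.3, 0.32]]}}

```text
time: 18.12
tcp_pos: [0.573, -0.0307, 0.0998]
ee_rot: [0.726, 0.687, -0.002, -0.002]
wrist_force: [-0.5, -0.3, 1.1]
opening: 0.0272
grasp_force: 0.0
```

```bash
python3 - <<'E'
from h import *
w=cam("wrist");o=status.get_obs(); print(o["time"],o["tcp_pos"],Rn.from_quat(o["ee_rot"]).as_matrix().round(3)[:,1])
save(w,"w6.png")
print(proj(w,[[.575+y*.05,-.029+y,.051] for y in (-.05,0,.05)]).round())
E
```

```text
18.175 [ 0.57373296 -0.0292942   0.10096204] [ 0.999 -0.054 -0.004]
[[280. 292.]
 [280. 227.]
 [280. 152.]]
```

View pics/w6.png

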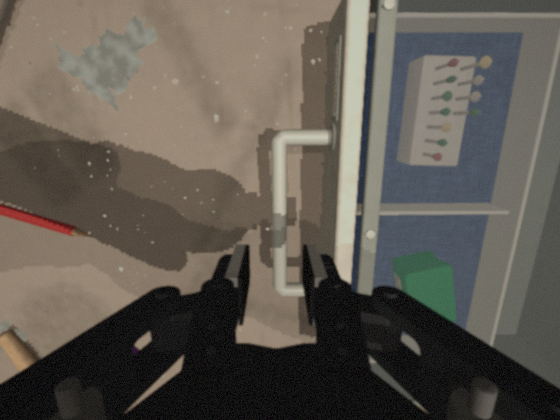

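The bar at column 280 runs centred between the fingers, and the clear top shows the bur stand at (440,110). Lowering, gripping and pulling.

{"name": "apply_moves", "arguments": {"motion": [[0, 0, -0.04, 0, 0, 0, 0.32], [0, 0, -0.065, 0, 0, 0, 0.32], [0, 0, -0.07, 0, 0, 0, 0.32], [0, 0, -0.07, 0, 0, 0, 0], [0, 0, -0.07, 0, 0, 0, 0], [0, 0, -0.07, 0, 0, 0, 0]], "newtons": 40}}

```text
time: 18.92
tcp_pos: [0.5752, -0.0281, 0.0331]
ee_rot: [0.725, 0.689, 0.0, -0.0]
wrist_force: [-2.0, 2.2, 1.5]
opening: 0.0084
grasp_force: 39.5
```

{"name": "apply_moves", "arguments": {"motion": [[-0.01, 0.0005, 0, 0, 0, 0, 0], [-0.035, 0.002, 0, 0, 0, 0, 0], [-0.06, 0.003, 0, 0, 0, 0, 0], [-0.085, 0.0045, 0, 0, 0, 0, 0], [-0.11, 0.0055, 0, 0, 0, 0, 0], [-0.125, 0.0065, 0, 0, 0, 0, 0], [-0.133, 0.007, 0, 0, 0, 0, 0], [-0.133, 0.007, 0, 0, 0, 0, 0]]}}

```text
time: 19.92
tcp_pos: [0.4418, -0.0217, 0.033]
ee_rot: [0.725, 0.688, 0.001, -0.0]
wrist_force: [0.7, 3.6, 9.2]
opening: 0.0083
grasp_force: 40.7
```

{"name": "apply_moves", "arguments": {"motion": [[0, 0, 0, 0, 0, 0, 0.32], [0, 0, 0, 0, 0, 0, 0.32], [0, 0, 0.06, 0, 0, 0, 0.32], [0, 0, 0.1, 0, 0, 0, 0.6], [0.04, 0.03, 0.11, 0, 0, 0, 0.6], [0.09, 0.06, 0.11, 0, 0, 0, 0.6], [0.1, 0.06, 0.11, 0, 0, 0, 0.6]]}}

```text
time: 20.8
tcp_pos: [0.5466, 0.0412, 0.1424]
ee_rot: [0.723, 0.691, 0.001, 0.002]
wrist_force: [-0.2, -0.0, -0.1]
opening: 0.0511
grasp_force: 0.0
```

```bash
python3 - <<'E'
from h import *
w=cam("wrist");o=status.get_obs(); print(o["time"],o["tcp_pos"],Rn.from_quat(o["ee_rot"]).as_matrix().round(3)[:,1])
save(w,"w7.png")
for r in finder.regions_of(w["p"],"bur_stand_mid")[:2]: print(round(r["conf"],2),np.round(r["rect"]),fit([(w,r["pixels"])],STA,(.55,.045),1,z=.012))
E
```

```text
20.85 [0.54585934 0.03912064 0.14222747] [ 0.999 -0.048  0.004]
```

View pics/w7.png

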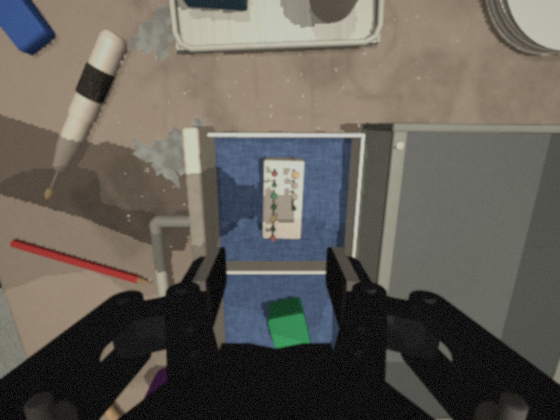

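The drawer is open. The bur stand at (283,200) lies in the clear, with the green box at (288,325). I'll work out the block's pose.

```bash
python3 - <<'E'
from h import *
w=cam("wrist");o=status.get_obs(); print(o["tcp_pos"])
P=atz(w,[[264,160],[304,160],[300,239],[263,238]],.036)[:,:2]; print(P.round(4).tolist(),P.mean(0).round(4),cv2.minAreaRect(P.astype(np.float32)*1000))
g=cv2.cvtColor(w["im"],cv2.COLOR_RGB2HSV); m=(g[...,1]<70)&(g[...,2]>110); m[:145]=0;m[250:]=0;m[:,:225]=0;m[:,345:]=0
m=cv2.morphologyEx(m.astype(np.uint8),cv2.MORPH_CLOSE,np.ones((9,9)))
ys,xs=np.nonzero(m); print(xs.min(),xs.max(),ys.min(),ys.max(),m.sum(),fit([(w,m)],STA,P.mean(0),1,z=.012))
m2=m.astype(bool); W=atz(w,np.c_[xs,ys],.036)[:,:2]; r=cv2.minAreaRect(W.astype(np.float32)*1000); print(r)
save(w,"w7c.png",(210,120,370,285),3.6)
E
```

```text
[0.54150714 0.03691762 0.14182966]
[[0.5351, 0.0782], [0.5682, 0.0765], [0.5629, 0.0066], [0.53, 0.0092]] [0.549  0.0426] ((549.0232543945312, 42.7730827331543), (70.13681030273438, 33.101924896240234), 85.67373657226562)
265 309 152 237 3449 (array([ 0.5527,  0.046 , -4.3174]), np.float64(0.003))
((552.5677490234375, 46.33722686767578), (75.02615356445312, 36.28627014160156), 85.75576782226562)
```

View pics/w7c.png

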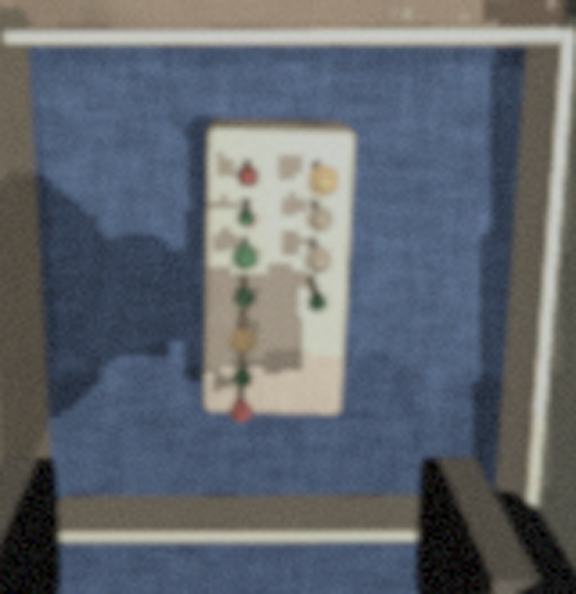

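The block shows clearly, at (0.553, 0.0455) with yaw −4.3°. Grasping it.

{"name": "apply_moves", "arguments": {"motion": [[0.011, 0.0075, 0, 0, 0, -1.3, 0.6], [0.011, 0.0075, -0.05, 0, 0, -1.3, 0.6], [0.011, 0.0075, -0.09, 0, 0, -1.3, 0.6], [0.011, 0.0075, -0.115, 0, 0, -1.3, 0.6], [0.011, 0.0075, -0.127, 0, 0, -1.3, 0.6], [0.011, 0.0075, -0.128, 0, 0, -1.3, 0.6], [0.011, 0.0075, -0.128, 0, 0, -1.3, 0.6]], "newtons": 60}}

```text
time: 21.82
tcp_pos: [0.554, 0.0453, 0.0151]
ee_rot: [0.733, 0.68, 0.001, 0.001]
wrist_force: [0.4, -0.5, 0.1]
opening: 0.0508
grasp_force: 0.0
```

{"name": "apply_moves", "arguments": {"motion": [[0, 0, 0, 0, 0, 0, 0], [0, 0, 0, 0, 0, 0, 0], [0, 0, 0, 0, 0, 0, 0], [0, 0, 0.015, 0, 0, 0, 0], [0, 0, 0.04, 0, 0, 0, 0], [0, 0, 0.08, 0, 0, 0, 0], [0, 0, 0.13, 0, 0, 0, 0], [0, 0, 0.13, 0, 0, 0, 0]]}}

```text
time: 22.82
tcp_pos: [0.5557, 0.0453, 0.1481]
ee_rot: [0.733, 0.68, 0.003, 0.002]
wrist_force: [-0.6, -0.5, -2.7]
opening: 0.0328
grasp_force: 60.2
```

The stand is held. Moving over the pan.

{"name": "apply_moves", "arguments": {"motion": [[0, -0.03, 0, 0, 0, 0, 0], [0, -0.085, 0, 0, 0, 0, 0], [-0.003, -0.14, 0, 0, 0, 0, 0], [-0.006, -0.2, 0, 0, 0, 0, 0], [-0.01, -0.26, 0, 0, 0, 0, 0], [-0.015, -0.32, 0, 0, 0, 0, 0], [-0.02, -0.375, 0, 0, 0, 0, 0], [-0.023, -0.42, 0, 0, 0, 0, 0]]}}

```text
time: 23.82
tcp_pos: [0.5286, -0.3763, 0.1433]
ee_rot: [0.734, 0.68, -0.0, -0.001]
wrist_force: [1.4, 0.9, -2.5]
opening: 0.0329
grasp_force: 60.2
```

{"name": "apply_moves", "arguments": {"motion": [[0, -0.03, 0, 0, 0, 0, 0], [0, -0.035, 0, 0, 0, 0, 0], [0, -0.035, 0, 0, 0, 0, 0], [0, -0.035, 0, 0, 0, 0, 0]]}}

```text
time: 24.32
tcp_pos: [0.5308, -0.4069, 0.1436]
ee_rot: [0.732, 0.681, 0.001, -0.001]
wrist_force: [0.3, -0.4, -2.1]
opening: 0.0328
grasp_force: 60.0
```

```bash
python3 - <<'E'
from h import *
w=cam("wrist");o=status.get_obs(); print(o["time"],o["tcp_pos"],o["opening"])
save(w,"w8.png")
# footprints to be: stand at (.53,-.41) yaw -4.3 projected on the floor
B=box(.034,.07,.0)[::2]@Rn.from_euler("z",-4.3,degrees=True).as_matrix().T+[.53,-.41,.004]; print(proj(w,B).round().tolist())
for q in ["work_pan","plaster_model_mid"]:
    for r in finder.regions_of(w["p"],q)[:1]:
        print(q,r["conf"],np.round(r["rect"])); ys,xs=np.nonzero(r["pixels"]); W=atz(w,np.c_[xs,ys],.036 if q[0]=="w" else .02); print(W.min(0).round(3),W.max(0).round(3))
E
```

```text
24.375 [ 0.53086051 -0.40707885  0.14375722] 0.03283143062034793
[[259.0, 234.0], [258.0, 165.0], [293.0, 235.0], [294.0, 165.0]]
work_pan 0.63 [144.   1. 378. 281.]
[ 0.437 -0.479  0.036] [ 0.62  -0.249  0.036]
plaster_model_mid 0.93 [237.  38. 315. 128.]
[ 0.507 -0.34   0.02 ] [ 0.567 -0.272  0.02 ]
```

View pics/w8.png

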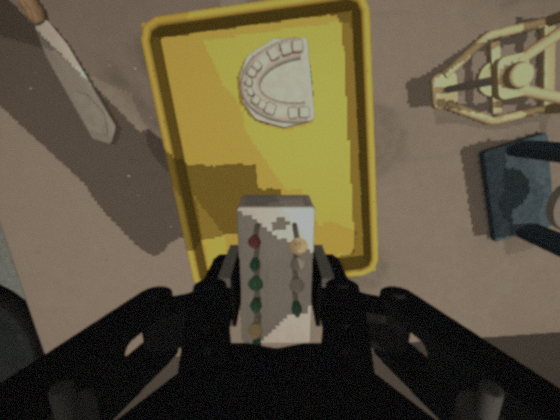

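The pan's −y half is clear: the model is at (277,85) and the stand will land near rows 165–235. Lowering gently.

{"name": "apply_moves", "arguments": {"motion": [[0, 0.004, -0.045, 0, 0, 0, 0], [0, 0.004, -0.09, 0, 0, 0, 0], [0, 0.004, -0.12, 0, 0, 0, 0], [0, 0.004, -0.13, 0, 0, 0, 0], [0, 0.004, -0.134, 0, 0, 0, 0], [0, 0.004, -0.136, 0, 0, 0, 0], [0, 0.004, -0.137, 0, 0, 0, 0], [0, 0.004, -0.137, 0, 0, 0, 0]]}}

```text
time: 25.48
tcp_pos: [0.5307, -0.4058, 0.0081]
ee_rot: [0.733, 0.68, 0.0, 0.001]
wrist_force: [0.1, -0.2, -1.6]
opening: 0.0327
grasp_force: 60.0
```

{"name": "apply_moves", "arguments": {"motion": [[0, 0, 0, 0, 0, 0, 0.6], [0, 0, 0, 0, 0, 0, 0.6], [0, 0, 0, 0, 0, 0, 0.6], [0, 0, 0.04, 0, 0, 0, 0.6], [0, 0, 0.09, 0, 0, 0, 0.6], [0, 0, 0.14, 0, 0, 0, 0.6], [0, 0, 0.14, 0, 0, 0, 0.6]]}}

```text
time: 26.35
tcp_pos: [0.5323, -0.4083, 0.152]
ee_rot: [0.733, 0.68, 0.001, 0.004]
wrist_force: [-0.3, 0.5, 0.1]
opening: 0.0507
grasp_force: 0.0
```

```bash
python3 - <<'E'
from h import *
w=cam("wrist");o=status.get_obs(); print(o["time"],o["tcp_pos"])
save(w,"w9.png",(130,0,400,300),1.5)
for r in finder.regions_of(w["p"],"plaster_model_mid")[:1]:
    ys,xs=np.nonzero(r["pixels"]); W=atz(w,np.c_[xs,ys],.02); print(W.min(0).round(3),W.max(0).round(3))
E
```

```text
26.4 [ 0.53125601 -0.40652741  0.14942345]
[ 0.507 -0.341  0.02 ] [ 0.568 -0.272  0.02 ]
```

View pics/w9.png

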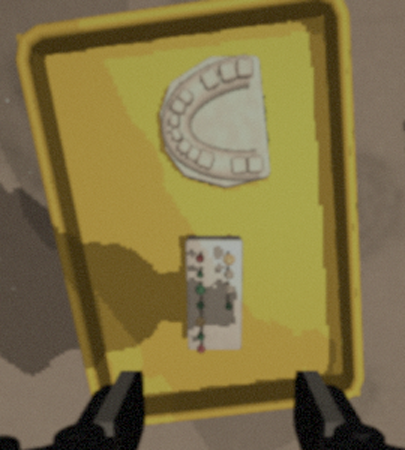

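The stand is upright beside the model, which has not moved. Next I go back to the handle to shut the drawer.

{"name": "apply_moves", "arguments": {"motion": [[-0.012, 0.06, 0, 0, 0, 1.3, 0.5], [-0.025, 0.12, 0, 0, 0, 1.3, 0.4], [-0.04, 0.18, 0, 0, 0, 1.3, 0.32], [-0.055, 0.24, 0, 0, 0, 1.3, 0.32], [-0.07, 0.3, 0, 0, 0, 1.3, 0.32], [-0.085, 0.36, -0.01, 0, 0, 1.3, 0.32], [-0.088, 0.3835, -0.04, 0, 0, 1.3, 0.32], [-0.088, 0.3835, -0.06, 0, 0, 1.3, 0.32]]}}

```text
time: 27.45
tcp_pos: [0.4399, -0.0186, 0.0851]
ee_rot: [0.723, 0.691, -0.001, -0.002]
wrist_force: [0.9, -0.3, 1.2]
opening: 0.0268
grasp_force: 0.0
```

{"name": "apply_moves", "arguments": {"motion": [[0, 0, 0, 0, 0, 0, 0.32], [0, 0, -0.03, 0, 0, 0, 0.32], [0, 0, -0.05, 0, 0, 0, 0.32], [0, 0, -0.055, 0, 0, 0, 0.32], [0, 0, -0.055, 0, 0, 0, 0], [0, 0, -0.055, 0, 0, 0, 0], [0, 0, -0.055, 0, 0, 0, 0]], "newtons": 40}}

```text
time: 28.32
tcp_pos: [0.4425, -0.0226, 0.0326]
ee_rot: [0.725, 0.688, -0.0, 0.001]
wrist_force: [0.4, -1.5, -3.8]
opening: 0.0083
grasp_force: 39.1
```

{"name": "apply_moves", "arguments": {"motion": [[0.015, -0.001, 0, 0, 0, 0, 0], [0.045, -0.0025, 0, 0, 0, 0, 0], [0.075, -0.004, 0, 0, 0, 0, 0], [0.1, -0.005, 0, 0, 0, 0, 0], [0.12, -0.006, 0, 0, 0, 0, 0], [0.128, -0.0065, 0, 0, 0, 0, 0], [0.132, -0.007, 0, 0, 0, 0, 0], [0.132, -0.007, 0, 0, 0, 0, 0]]}}

```text
time: 29.32
tcp_pos: [0.5749, -0.029, 0.0326]
ee_rot: [0.725, 0.688, 0.0, 0.0]
wrist_force: [0.4, -1.3, 0.6]
opening: 0.0084
grasp_force: 39.9
```

{"name": "apply_moves", "arguments": {"motion": [[0.001, 0, 0, 0, 0, 0, 0], [0.002, 0, 0, 0, 0, 0, 0], [0.002, 0, 0, 0, 0, 0, 0]]}}

```text
time: 29.7
tcp_pos: [0.5751, -0.029, 0.0326]
ee_rot: [0.725, 0.688, -0.0, -0.001]
wrist_force: [-2.6, -0.9, 5.7]
opening: 0.0082
grasp_force: 40.4
```

{"name": "apply_moves", "arguments": {"motion": [[0.002, 0, 0, 0, 0, 0, 0], [0.002, 0, 0, 0, 0, 0, 0], [0.002, 0, 0, 0, 0, 0, 0]]}}

```text
time: 30.08
tcp_pos: [0.5752, -0.029, 0.0326]
ee_rot: [0.725, 0.688, -0.001, -0.003]
wrist_force: [-6.0, 0.1, 8.6]
opening: 0.0083
grasp_force: 40.8
```

The drawer is against its stop. Release, then fetch the box first.

{"name": "apply_moves", "arguments": {"motion": [[0, 0, 0, 0, 0, 0, 0.32], [-0.003, 0, 0, 0, 0, 0, 0.32], [-0.003, 0, 0.04, 0, 0, 0, 0.32], [-0.003, 0, 0.1, 0, 0, 0, 0.5], [-0.04, 0.045, 0.11, 0, 0, 0, 0.7], [-0.068, 0.095, 0.11, 0, 0, -3.3, 0.72], [-0.068, 0.155, 0.11, 0, 0, -3.3, 0.72], [-0.068, 0.215, 0.11, 0, 0, -3.3, 0.72]]}}

```text
time: 31.08
tcp_pos: [0.51, 0.1882, 0.1425]
ee_rot: [0.745, 0.667, 0.001, -0.0]
wrist_force: [1.4, -0.8, -0.3]
opening: 0.0612
grasp_force: 0.0
```

{"name": "apply_moves", "arguments": {"motion": [[0, 0.05, 0, 0, 0, 0, 0.72], [0, 0.064, -0.01, 0, 0, 0, 0.72], [0, 0.064, -0.01, 0, 0, 0, 0.72], [0, 0.064, -0.01, 0, 0, 0, 0.72]]}}

```text
time: 31.58
tcp_pos: [0.5105, 0.2475, 0.1324]
ee_rot: [0.746, 0.666, -0.0, 0.0]
wrist_force: [-0.1, -0.4, 0.4]
opening: 0.0615
grasp_force: 0.0
```

```bash
python3 - <<'E'
from h import *
w=cam("wrist");o=status.get_obs(); print(o["time"],o["tcp_pos"],Rn.from_quat(o["ee_rot"]).as_matrix().round(3)[:,1],o["opening"])
for r in finder.regions_of(w["p"],"blue_box_mid")[:3]: print(round(r["conf"],2),np.round(r["rect"]),fit([(w,r["pixels"])],BLU,(.511,.251),1,z=.003))
g=cv2.cvtColor(w["im"],cv2.COLOR_RGB2HSV); m=((g[...,0]>92)&(g[...,0]<112)&(g[...,1]>90)).astype(np.uint8)
m[:,:215]=0;m[:,345:]=0;m=cv2.morphologyEx(m,cv2.MORPH_CLOSE,np.ones((9,9)));print(m.sum(),fit([(w,m)],BLU,(.511,.251),1,z=.003))
c=cam("top"); save(c,"t10.png",(120,105,480,290),2.1)
E
```

```text
31.625 [0.51062    0.24737127 0.13258144] [ 0.994 -0.113  0.   ] 0.06156860612701221
0.79 [243. 148. 309. 261.] (array([ 0.5101,  0.2487, -6.0162]), np.float64(0.012))
12697 (array([ 0.5113,  0.2486, -6.4775]), np.float64(0.659))
```

View pics/t10.png

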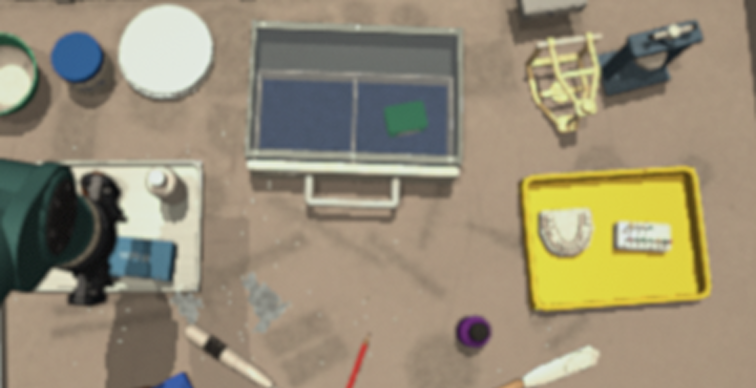

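The drawer is shut with the green box still inside at (407,117) in the crop. The stand is at (643,236) beside the model. Now the box goes back.

{"name": "apply_moves", "arguments": {"motion": [[0, 0, -0.05, 0, 0, 0, 0.72], [0, 0, -0.095, 0, 0, 0, 0.72], [0, 0, -0.1165, 0, 0, 0, 0.72], [0, 0, -0.1165, 0, 0, 0, 0.72], [0, 0, -0.1165, 0, 0, 0, 0], [0, 0, -0.1165, 0, 0, 0, 0], [0, 0, -0.1165, 0, 0, 0, 0]], "newtons": 25}}

```text
time: 32.6
tcp_pos: [0.5107, 0.2503, 0.0166]
ee_rot: [0.745, 0.667, 0.001, 0.0]
wrist_force: [-0.1, -0.3, -1.0]
opening: 0.05
grasp_force: 27.8
```

{"name": "apply_moves", "arguments": {"motion": [[0, 0, 0.05, 0, 0, 0, 0], [0, -0.03, 0.09, 0, 0, 0, 0], [0, -0.09, 0.09, 0, 0, 0, 0], [0, -0.15, 0.09, 0, 0, 0, 0], [0.003, -0.21, 0.09, 0, 0, 0, 0], [0.003, -0.25, 0.09, 0, 0, 0, 0], [0.003, -0.272, 0.06, 0, 0, 0, 0], [0.003, -0.272, 0.02, 0, 0, 0, 0]]}}

```text
time: 33.6
tcp_pos: [0.5148, -0.0249, 0.0365]
ee_rot: [0.746, 0.666, 0.001, 0.002]
wrist_force: [0.9, 0.6, -0.7]
opening: 0.0497
grasp_force: 27.9
```

{"name": "apply_moves", "arguments": {"motion": [[0, 0, -0.015, 0, 0, 0, 0], [0, 0, -0.02, 0, 0, 0, 0], [0, 0, -0.0215, 0, 0, 0, 0], [0, 0, -0.0225, 0, 0, 0, 0], [0, 0, -0.0225, 0, 0, 0, 0], [0, 0, -0.0225, 0, 0, 0, 0.68], [0, 0, -0.0225, 0, 0, 0, 0.68], [0, 0, -0.0225, 0, 0, 0, 0.68]]}}

```text
time: 34.6
tcp_pos: [0.5134, -0.022, 0.0134]
ee_rot: [0.745, 0.667, 0.0, 0.0]
wrist_force: [0.3, -0.2, 0.0]
opening: 0.0582
grasp_force: 0.0
```

{"name": "apply_moves", "arguments": {"motion": [[0, 0, 0.04, 0, 0, 0, 0.7], [0, 0, 0.1, 0, 0, 0, 0.7], [0, 0, 0.1, 0, 0, 0, 0.7], [0, 0, 0.1, 0, 0, 0, 0.7]]}}

```text
time: 35.1
tcp_pos: [0.513, -0.0215, 0.1132]
ee_rot: [0.745, 0.668, 0.0, -0.0]
wrist_force: [-0.3, 0.7, -0.3]
opening: 0.0593
grasp_force: 0.0
```

```bash
python3 - <<'E'
from h import *
w=cam("wrist");o=status.get_obs(); print(o["time"],o["tcp_pos"],o["opening"])
for r in finder.regions_of(w["p"],"blue_box_mid")[:2]: print(round(r["conf"],2),np.round(r["rect"]),fit([(w,r["pixels"])],BLU,(.513,-.023),1))
E
```

```text
35.15 [ 0.51249725 -0.02152459  0.11256325] 0.059792772279136756
0.73 [241. 150. 313. 274.] (array([ 0.5127, -0.022 , -6.0883]), np.float64(0.007))
```

The box is back at (0.513, −0.022), yaw −6.1°. Next the white bottle.

{"name": "apply_moves", "arguments": {"motion": [[0, 0, 0.06, 0, 0, 0, 0.7], [0, 0.055, 0.075, 0, 0, 3, 0.7], [0.01, 0.11, 0.075, 0, 0, 6.3, 0.7], [0.03, 0.165, 0.075, 0, 0, 6.3, 0.7], [0.06, 0.215, 0.075, 0, 0, 6.3, 0.7], [0.087, 0.232, 0.075, 0, 0, 6.3, 0.7], [0.087, 0.232, 0.055, 0, 0, 6.3, 0.7], [0.087, 0.232, 0.055, 0, 0, 6.3, 0.7]]}}

```text
time: 36.2
tcp_pos: [0.5973, 0.2083, 0.165]
ee_rot: [0.708, 0.707, -0.003, -0.002]
wrist_force: [-1.2, 1.0, -1.0]
opening: 0.0597
grasp_force: 0.0
```

```bash
python3 - <<'E'
from h import *
w=cam("wrist");o=status.get_obs(); print(o["time"],o["tcp_pos"],Rn.from_quat(o["ee_rot"]).as_matrix().round(3)[:,1])
for q,P,p0 in [("white_bottle_mid",WHI,(.6,.21)),("amber_bottle_mid",AMB,(.6,.3))]:
    for r in finder.regions_of(w["p"],q)[:1]: print(q,round(r["conf"],2),np.round(r["rect"]),fit([(w,r["pixels"])],P,p0,0,z=.003))
E
```

```text
36.25 [0.59790012 0.207907   0.16614079] [ 1.    -0.002 -0.005]
white_bottle_mid 0.59 [252. 172. 305. 243.] (array([0.5989, 0.211 ]), np.float64(0.026))
amber_bottle_mid 0.94 [258.  70. 305. 120.] (array([0.5999, 0.2979]), np.float64(0.063))
```

{"name": "apply_moves", "arguments": {"motion": [[0, 0, -0.05, 0, 0, 0, 0.7], [0, 0, -0.095, 0, 0, 0, 0.7], [0, 0, -0.1095, 0, 0, 0, 0.7], [0, 0, -0.1095, 0, 0, 0, 0.7], [0, 0, -0.1095, 0, 0, 0, 0], [0, 0, -0.1095, 0, 0, 0, 0], [0, 0, -0.1095, 0, 0, 0, 0], [0, 0, -0.1095, 0, 0, 0, 0]], "newtons": 40}}

```text
time: 37.35
tcp_pos: [0.6016, 0.21, 0.0609]
ee_rot: [0.707, 0.707, 0.001, 0.001]
wrist_force: [-1.2, 0.3, 6.4]
opening: 0.0372
grasp_force: 40.1
```

{"name": "apply_moves", "arguments": {"motion": [[0, 0, 0.055, 0, 0, 0, 0], [-0.01, -0.02, 0.1, 0, 0, 0, 0], [-0.035, -0.07, 0.1, 0, 0, 0, 0], [-0.06, -0.125, 0.1, 0, 0, 0, 0], [-0.075, -0.18, 0.1, 0, 0, 0, 0], [-0.085, -0.24, 0.1, 0, 0, 0, 0], [-0.095, -0.3, 0.1, 0, 0, 0, 0], [-0.095, -0.33, 0.07, 0, 0, 0, 0]]}}

```text
time: 38.35
tcp_pos: [0.5061, -0.1246, 0.131]
ee_rot: [0.709, 0.705, 0.001, 0.003]
wrist_force: [0.9, 0.0, -1.4]
opening: 0.0373
grasp_force: 41.3
```

{"name": "apply_moves", "arguments": {"motion": [[0, 0, -0.035, 0, 0, 0, 0], [0, 0, -0.06, 0, 0, 0, 0], [0, 0, -0.068, 0, 0, 0, 0], [0, 0, -0.071, 0, 0, 0, 0], [0, 0, -0.072, 0, 0, 0, 0], [0, 0, -0.072, 0, 0, 0, 0.65], [0, 0, -0.072, 0, 0, 0, 0.65], [0, 0, -0.072, 0, 0, 0, 0.65]]}}

```text
time: 39.35
tcp_pos: [0.5057, -0.12, 0.0571]
ee_rot: [0.707, 0.707, 0.0, 0.0]
wrist_force: [0.1, 0.4, 0.4]
opening: 0.0555
grasp_force: 0.0
```

{"name": "apply_moves", "arguments": {"motion": [[0, 0, 0.06, 0, 0, 0, 0.7], [0, 0, 0.12, 0, 0, 0, 0.7], [0, 0, 0.125, 0, 0, 0, 0.7], [0, 0, 0.125, 0, 0, 0, 0.7]]}}

```text
time: 39.85
tcp_pos: [0.5053, -0.1195, 0.1819]
ee_rot: [0.707, 0.707, 0.0, -0.0]
wrist_force: [-0.4, 0.3, -0.8]
opening: 0.0601
grasp_force: 0.0
```

```bash
python3 - <<'E'
from h import *
w=cam("wrist");o=status.get_obs(); print(o["time"],o["tcp_pos"],o["opening"])
for q,P,p0,y in [("white_bottle_mid",WHI,(.505,-.12),0),("blue_box_mid",BLU,(.513,-.023),1)]:
    for r in finder.regions_of(w["p"],q)[:1]: print(q,round(r["conf"],2),np.round(r["rect"]),fit([(w,r["pixels"])],P,p0,y))
E
```

```text
39.9 [ 0.50464448 -0.11932672  0.18104735] 0.059576114677170756
white_bottle_mid 0.63 [250. 175. 296. 237.] (array([ 0.503 , -0.1194]), np.float64(0.029))
blue_box_mid 0.74 [254.  33. 318. 144.] (array([ 0.5126, -0.022 , -6.1938]), np.float64(0.01))
```

The white bottle is back at (0.504, −0.119). Now the amber one.

{"name": "apply_moves", "arguments": {"motion": [[0, 0.06, 0, 0, 0, 0, 0.7], [0, 0.12, 0, 0, 0, 0, 0.7], [0.01, 0.18, 0, 0, 0, 0, 0.7], [0.03, 0.235, 0, 0, 0, 0, 0.7], [0.05, 0.29, 0, 0, 0, 0, 0.7], [0.07, 0.345, 0, 0, 0, 0, 0.7], [0.09, 0.4, 0, 0, 0, 0, 0.7], [0.095, 0.419, -0.03, 0, 0, 0, 0.7]]}}

```text
time: 41.0
tcp_pos: [0.6022, 0.3048, 0.151]
ee_rot: [0.705, 0.709, 0.002, 0.0]
wrist_force: [0.0, 0.2, -0.9]
opening: 0.0597
grasp_force: 0.0
```

{"name": "apply_moves", "arguments": {"motion": [[0, 0, 0, 0, 0, 0, 0.7], [0, 0, -0.05, 0, 0, 0, 0.7], [0, 0, -0.1, 0, 0, 0, 0.7], [0, 0, -0.1145, 0, 0, 0, 0.7], [0, 0, -0.1145, 0, 0, 0, 0], [0, 0, -0.1145, 0, 0, 0, 0], [0, 0, -0.1145, 0, 0, 0, 0], [0, 0, -0.1145, 0, 0, 0, 0]], "newtons": 40}}

```text
time: 42.0
tcp_pos: [0.6008, 0.2994, 0.0384]
ee_rot: [0.707, 0.707, 0.001, 0.0]
wrist_force: [0.6, 0.2, 1.1]
opening: 0.0379
grasp_force: 40.5
```

{"name": "apply_moves", "arguments": {"motion": [[0, 0, 0.06, 0, 0, 0, 0], [-0.02, -0.04, 0.08, 0, 0, 0, 0], [-0.045, -0.09, 0.08, 0, 0, 0, 0], [-0.07, -0.145, 0.08, 0, 0, 0, 0], [-0.089, -0.195, 0.08, 0, 0, 0, 0], [-0.089, -0.222, 0.06, 0, 0, 0, 0], [-0.089, -0.222, 0.03, 0, 0, 0, 0], [-0.089, -0.222, 0.01, 0, 0, 0, 0]]}}

```text
time: 43.0
tcp_pos: [0.5115, 0.0764, 0.047]
ee_rot: [0.707, 0.707, 0.0, 0.0]
wrist_force: [0.3, 0.8, -1.9]
opening: 0.0378
grasp_force: 41.3
```

{"name": "apply_moves", "arguments": {"motion": [[0, 0, -0.007, 0, 0, 0, 0], [0, 0, -0.01, 0, 0, 0, 0], [0, 0, -0.0115, 0, 0, 0, 0], [0, 0, -0.012, 0, 0, 0, 0], [0, 0, -0.012, 0, 0, 0, 0.65], [0, 0, -0.012, 0, 0, 0, 0.65], [0, 0, -0.012, 0, 0, 0, 0.65], [0, 0, 0.04, 0, 0, 0, 0.7]]}}

```text
time: 44.0
tcp_pos: [0.5093, 0.0771, 0.0856]
ee_rot: [0.707, 0.707, -0.003, -0.002]
wrist_force: [1.1, 0.9, -0.6]
opening: 0.0596
grasp_force: 0.0
```

{"name": "apply_moves", "arguments": {"motion": [[0, 0, 0.06, 0, 0, 0, 0.7], [0, 0, 0.09, 0, 0, 0, 0.7], [0, 0, 0.09, 0, 0, 0, 0.7], [0, 0, 0.09, 0, 0, 0, 0.7]]}}

```text
time: 44.5
tcp_pos: [0.5106, 0.0773, 0.1767]
ee_rot: [0.707, 0.707, -0.0, -0.001]
wrist_force: [0.2, 0.0, 0.5]
opening: 0.0596
grasp_force: 0.0
```

```bash
python3 - <<'E'
from h import *
w=cam("wrist");o=status.get_obs(); print(o["time"],o["tcp_pos"],o["opening"])
for q,P,p0,y in [("amber_bottle_mid",AMB,(.511,.077),0),("blue_box_mid",BLU,(.513,-.023),1)]:
    for r in finder.regions_of(w["p"],q)[:1]: print(q,round(r["conf"],2),np.round(r["rect"]),fit([(w,r["pixels"])],P,p0,y))
c=cam("scene"); save(c,"s11.png",(150,140,520,400),2)
E
```

```text
44.55 [0.5103072  0.07717388 0.17628865] 0.05976219057634903
amber_bottle_mid 0.74 [259. 170. 298. 222.] (array([0.5106, 0.0814]), np.float64(0.038))
blue_box_mid 0.79 [251. 236. 308. 327.] (array([ 0.5123, -0.0219, -6.109 ]), np.float64(0.014))
```

View pics/s11.png

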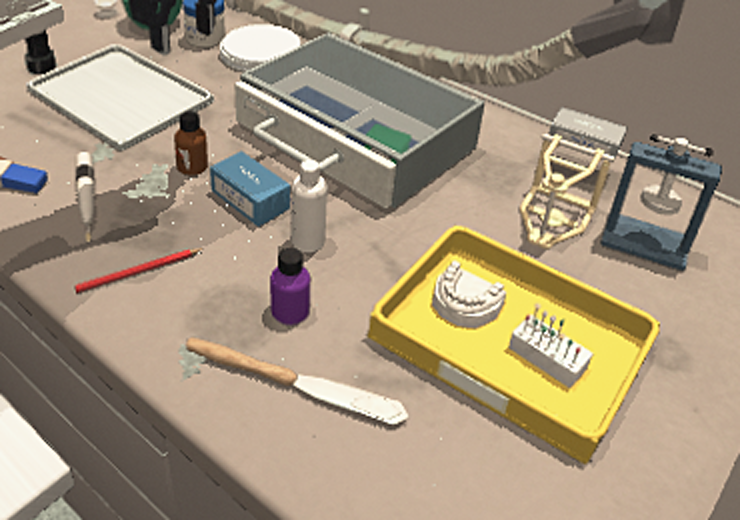

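Everything stands in place: amber bottle at (190,147), box at (248,190), white bottle at (309,205), stand and model in the pan, drawer shut. One like-for-like check of the three from the scene camera.

```bash
python3 - <<'E'
from h import *
c=cam("scene")
for q,P,p0,y in [("amber_bottle_mid",AMB,(.511,.077),0),("white_bottle_mid",WHI,(.505,-.12),0),("blue_box_mid",BLU,(.513,-.023),1)]:
    for r in finder.regions_of(c["p"],q)[:2]: print(q,round(r["conf"],2),np.round(r["rect"]),fit([(c,r["pixels"])],P,p0,y))
E
```

```text
amber_bottle_mid 0.8 [237. 196. 253. 230.] (array([0.5129, 0.0816]), np.float64(0.044))
amber_bottle_mid 0.62 [286. 266. 308. 302.] (array([3.6643, 6.4248]), np.float64(0.826))
white_bottle_mid 0.61 [294. 217. 316. 266.] (array([ 0.5042, -0.1204]), np.float64(0.052))
blue_box_mid 0.87 [254. 214. 294. 252.] (array([ 0.5165, -0.0169, -7.0748]), np.float64(0.019))
blue_box_mid 0.3 [368. 269. 401. 303.] (array([ 6.13600e-01,  1.66000e-02, -4.91971e+01]), np.float64(1.498))
```

The amber bottle sits about 5 mm too far in +y, as both the wrist and scene cameras show. The other two are right. Mending that.

{"name": "apply_moves", "arguments": {"motion": [[0, 0.0045, -0.05, 0, 0, 0, 0.7], [0, 0.0045, -0.1, 0, 0, 0, 0.7], [0, 0.0045, -0.137, 0, 0, 0, 0.7], [0, 0.0045, -0.142, 0, 0, 0, 0.7], [0, 0.0045, -0.142, 0, 0, 0, 0], [0, 0.0045, -0.142, 0, 0, 0, 0], [0, 0.0045, -0.142, 0, 0, 0, 0], [0, 0.0045, -0.137, 0, 0, 0, 0]], "newtons": 40}}

```text
time: 45.9
tcp_pos: [0.5115, 0.0817, 0.0409]
ee_rot: [0.707, 0.707, 0.0, 0.0]
wrist_force: [-0.2, 0.4, -1.6]
opening: 0.0378
grasp_force: 40.4
```

{"name": "apply_moves", "arguments": {"motion": [[0, -0.003, 0.003, 0, 0, 0, 0], [0, -0.0048, 0.003, 0, 0, 0, 0], [0, -0.0048, -0.001, 0, 0, 0, 0], [0, -0.0048, -0.004, 0, 0, 0, 0], [0, -0.0048, -0.005, 0, 0, 0, 0], [0, -0.0048, -0.005, 0, 0, 0, 0.65], [0, -0.0048, -0.005, 0, 0, 0, 0.65], [0, -0.0048, -0.005, 0, 0, 0, 0.65]]}}

```text
time: 46.9
tcp_pos: [0.5113, 0.0767, 0.0351]
ee_rot: [0.707, 0.707, -0.0, -0.0]
wrist_force: [0.6, 1.0, 0.1]
opening: 0.0555
grasp_force: 0.0
```

{"name": "apply_moves", "arguments": {"motion": [[0, 0, 0.04, 0, 0, 0, 0.7], [0, 0, 0.1, 0, 0, 0, 0.7], [0, 0, 0.14, 0, 0, 0, 0.7], [0, 0, 0.14, 0, 0, 0, 0.7], [0, 0, 0.14, 0, 0, 0, 0.7]]}}

```text
time: 47.52
tcp_pos: [0.5106, 0.0771, 0.1746]
ee_rot: [0.707, 0.707, -0.0, -0.001]
wrist_force: [0.8, 0.6, -1.0]
opening: 0.0597
grasp_force: 0.0
```

```bash
python3 - <<'E'
from h import *
o=status.get_obs(); print(o["time"],o["tcp_pos"])
for n in ["wrist","scene"]:
  c=cam(n)
  for q,P,p0,y in [("amber_bottle_mid",AMB,(.511,.077),0)]:
    for r in finder.regions_of(c["p"],q)[:1]: print(n,q,round(r["conf"],2),np.round(r["rect"]),fit([(c,r["pixels"])],P,p0,y))
E
```

```text
47.525 [0.51060108 0.07709636 0.17461909]
wrist amber_bottle_mid 0.97 [256. 175. 297. 225.] (array([0.51 , 0.078]), np.float64(0.033))
scene amber_bottle_mid 0.95 [289. 265. 309. 302.] (array([3.6643, 6.4248]), np.float64(0.832))
```

The amber bottle is now at (0.510, 0.078), matching its start position. The arm is clear of everything, so I'm handing in.

```bash
python3 -c "
from station import ticket; print(ticket.finish_job())"
```

```text
the job is handed in; nothing more can be done
None
```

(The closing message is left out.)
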